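# Gauge both channels of a forming block

## Task

Check both channels of the graphite forming block on the depth gauge: standing on the gauge's plate, first push the face with the shallow channel up against the stop bar until it is flush along its length, with the sprung plunger inside the channel, and hold it there for a second to be read. Then draw it off, turn it half round and push the face with the deep channel flush against the bar in the same way, plunger in the channel; leave it standing there, released. Leave the other things on the bench alone.

Things in the scene. Friction and masses are not known exactly. Their poses are not given: they have to be found in the camera images.
- forming_block: Loose dark graphite block, 64 (x) by 110 (y) by 32 mm high, 0.45 kg, at any yaw. On the middle of its top an upright square wooden handle 28x28 mm, sides parallel to the block's, 32 to 80 mm above the underside: grasp it there from above, across either pair of sides. A 20 mm wide channel runs the full height of each long face at its middle. Origin: centre of the underside, z up.
- gauge: Fixed depth gauge: base plate 160 (x) by 150 (y) by 8 mm; steel stop bar across it, 130 mm along y, 14 thick, top 32 mm above the bench, working face at x = +35 mm looking to -x (roughly to the robot, yaw within 0.3 rad). A sprung 8 mm plunger sticks 20 mm out of that face towards -x at y = 0, z = 22 mm. Origin: on the bench under the plate's centre, z up.
- probe (a joint): Travel of the gauge's plunger (m): 0 = fully out, growing as it is pushed in, at most 0.022. Soft spring (0.3 to 0.65 N), too weak to push back the block standing on the plate. With a face flat on the bar it reads 0.013 in the shallow channel, 0.004 in the deep one, 0.020 if it missed the channel.
- deep_face_a (a point): Point on the block's deep-channel face (channel 16 mm deep) near one end: x = +32, y = +50, z = 16 mm in the block's frame.
- deep_face_b (a point): Point on the block's deep-channel face (channel 16 mm deep) near one end: x = +32, y = -50, z = 16 mm in the block's frame.
- shallow_face_a (a point): Point on the block's shallow-channel face (channel 7 mm deep) near one end: x = -32, y = +50, z = 16 mm in the block's frame.
- shallow_face_b (a point): Point on the block's shallow-channel face (channel 7 mm deep) near one end: x = -32, y = -50, z = 16 mm in the block's frame.
- frit_jar_3: Bystander: glass jar with light grey cap, 50 mm across, 80 mm tall; origin at the centre of its underside. Leave it where it is.
- frit_jar_1: Bystander: glass jar with black cap, 46 mm across, 71 mm tall; origin at the centre of its underside. Leave it where it is.
- matchbox: Bystander: closed matchbox lying flat, 64x118x24 mm; origin at the centre of its underside. Leave it where it is.
- black_tape: Bystander: roll of black tape lying flat, 58 mm across, 19 mm high; origin at the centre of its underside. Leave it where it is.
- bean_jar: Bystander: jar of beans with thin sticks standing in it, 81x94 mm, 264 mm tall; origin at the centre of its underside. Leave it where it is.

How it is judged:
By the outcome, as a careful person would: the job done as asked, in the order asked, and still so for the second after the job is handed in, with the robot touching nothing.
It also fails if it takes over 58 s, if anything falls off the work surface, if the arm or the gripper's body presses on something with over 40 N, if the wrist force passes 120 N, or if a joint passes its speed limit or range.

## Robot

A 6-joint arm with a two-finger parallel gripper is mounted at the origin on the work surface; the furniture and walls round the work are solid. World frame = base frame: x ahead of the robot, y to its left, z up, the work surface at z = 0. Lengths are in mm, angles in rad, forces in N, time in s.
With the tool pointing down it reaches from about 325 to 875 mm from the base axis. Payload 4.4 kg.
Tool frame: the origin (TCP) lies on the centre line of the jaws, within the pads' length; the fingertips stand tcp_to_tips ahead of it and the grasp point (between the pads) lies 6 mm ahead of it (tcp_to_tips is the distance from the TCP to the fingertips, in mm); z points along the fingers, y is the direction in which the jaws open and shut (so a half turn about z gives the same grasp; the last joint's range is limited). The gripper opens to 85 mm and grips with 20 to 120 N. Pads are 22 mm wide; open, the fingers measure 114 mm over their backs; the gripper's body (76 mm by 85 mm) begins 54 mm behind the grasp point. The pads swing forward as they close: fully open they stand 13 mm farther back than shut.
Start: joints at [1.125, 0.207, 1.542, -0, 1.393, -0.15], TCP at [167.625, 550.027, 256.282] pointing down, gripper open.
Joint ranges: [-2.73, 2.73], [-0.86, 2.22], [0.23, 2.46], [-1.11, 4.25], [0.08, 2.63], [-2.82, 2.82]. Speed limits (rad/s): [2.79, 2.79, 3.14, 3.14, 3.14, 3.14].

## Interface

Orientations are given as a unit quaternion [x, y, z, w].
In Python, from rig import get_state, get_image, calibration, sign_off, tcp_to_tips gives the robot as it stands.
- The arm moves only by the tool drive_tool, never from a script. Its argument "rows" is a list of rows, each an object of numbers: "dx", "dy", "dz": the shift along the tool's x, y, z in m; "turn": the turn about the tool's z in degrees; "claw": the opening, from 0 (shut) to 1 (fully open). A call has 1 to 8 rows; each row shifts and turns the commanded pose from where the row before left it, along the tool's axes as they then stand; what a row does not reach is not made up. A row lasts 1/12 s, in which the tool goes at most 41.7 mm and 7.16 degrees, less where a joint would pass 70% of its speed; a pose out of reach is approached as far as the arm can. A call with a gripper value outside its range is refused whole. The fingers move at their own pace and stop on an object; "newtons" is the grip in N (left out, the last holds). Time passes only in rows, so rows that do not move let the fingers close. It gives the time, the measured TCP pose, the force and the opening at its end, in the units of the state.
- get_state(): the state, without advancing time (a new reading comes with each control period).
- get_image(name): name is "side" or "top"; returns the picture (480x640x3 uint8, red, green, blue); there is no depth.
- calibration(name): a dict with "mtx" (3x3 intrinsics, pixels), "distortion" ([k1, k2, p1, p2, k3] as OpenCV has them; the pictures are not rectified), "rvec" (rotation vector, rad) and "tvec" (3), from world to camera coordinates, as OpenCV has them. Camera axes: x right, y down, z forward; pixel columns grow to the right and rows downward; lengths in mm; the calibration is good to about 2 mm. A picture is of the moment at which its call begins. calibration takes no time and is no camera call.
- sign_off(): hands the job in, once; it reports no verdict.
The state is a dict: "time_s": time; "q": joint angles; "qvel": joint speeds; "joint_efforts": joint torques, N m; "tcp_pos": TCP position; "orientation": TCP orientation; "force": force on the tool from outside, world axes, zero at the start; "moment": the same for the moment, N m; "width": finger opening in mm.
Only numpy, scipy, OpenCV 4.12 (cv2) and the standard library are available. Lean on these libraries where they do the work, as an engineer would, in place of code of your own. Each camera call takes 0.05 s, during which the arm holds its last target. There are 200 camera calls.

## Working session

There is one attempt and no reset: what is moved stays moved. The work goes in short steps, Python scripts to look and compute and a tool call to move; the robot and the scene stay as the last step left them, time stands still between calls to the robot, and variables do not carry over. Pictures are saved under pics/ and viewed, about 8 in all and at most 12, crops included, and the job is handed in when it is done.

Besides the shell and the picture viewer there is one more tool, called after "Call:" as name([rows], argument=value, ...), one row to a line, values as JSON. drive_tool: Moves the arm, as the interface text tells. Its arguments: {"type":"object","properties":{"rows":{"type":"array","items":{"type":"object","properties":{"dx":{"type":"number"},"dy":{"type":"number"},"dz":{"type":"number"},"turn":{"type":"number"},"claw":{"type":"number"}}}},"newtons":{"type":"number"}},"required":["rows"]}

```bash
mkdir -p pics; ls; python3 - <<'E'
from rig import *
import cv2,numpy as np
print(get_state(), tcp_to_tips)
for n in("top","side"):
    c=calibration(n); print(n,c)
    cv2.imwrite(f"pics/{n}0.png",get_image(n)[:,:,::-1])
E
```

```text
pics
{'time_s': 0.0, 'q': array([ 1.12447531e+00,  2.07461377e-01,  1.54298776e+00, -3.03070232e-05,
        1.39347245e+00, -1.50475159e-01]), 'qvel': array([ 1.45040628e-04, -8.86166780e-04,  4.49195726e-04, -1.46841981e-04,
       -9.28627414e-04,  7.71231492e-06]), 'joint_efforts': array([-2.76838375e-05, -3.83048129e+01, -2.91589004e+01, -2.98596324e-04,
        1.05121656e-02, -1.09248013e-06]), 'tcp_pos': array([167.33676799, 549.3711523 , 255.08615806]), 'orientation': array([ 1.47381301e-01,  9.89079064e-01, -1.11739226e-03, -3.28087401e-04]), 'force': array([-0.09404623,  0.40333858,  0.52466183]), 'moment': array([0.01609162, 0.03600152, 0.02840091]), 'width': 85.59250130577392} 25.0
top {'mtx': array([[442.12372705,   0.        , 328.43579877],
       [  0.        , 442.12372705, 241.09072659],
       [  0.        ,   0.        ,   1.        ]]), 'distortion': array([-0.05513246,  0.        ,  0.        ,  0.        ,  0.        ]), 'rvec': array([ 2.13618879, -2.17919126,  0.13125778]), 'tvec': array([-15.55358401, 456.77094507, 932.94069973])}
side {'mtx': array([[489.92323176,   0.        , 317.41526123],
       [  0.        , 489.92323176, 242.54524408],
       [  0.        ,   0.        ,   1.        ]]), 'distortion': array([-0.05845203,  0.        ,  0.        ,  0.        ,  0.        ]), 'rvec': array([ 0.1977303 , -2.78295893,  1.3459936 ]), 'tvec': array([465.14755209,  68.16862761, 900.76009478])}
```

View pics/top0.png

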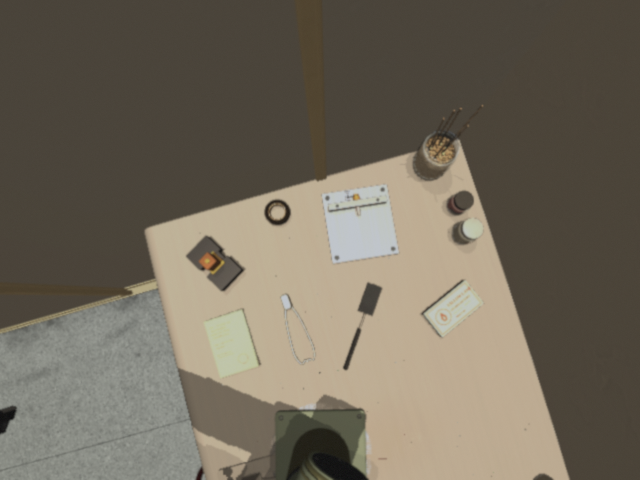

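View pics/side0.png

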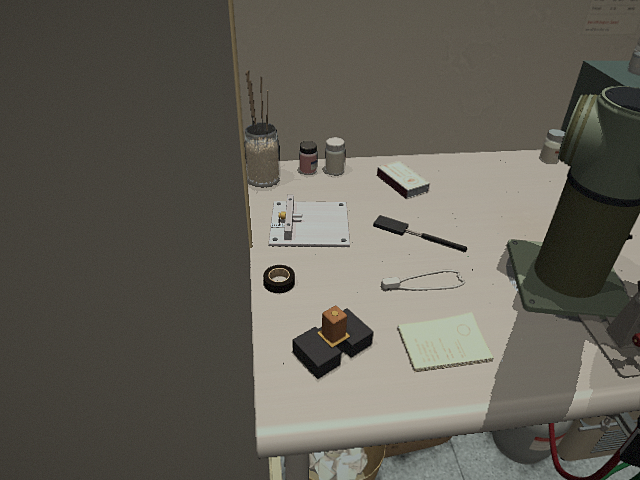

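The top view shows the block near (215,262), with its handle near (208,262), and the gauge near (360,225). In the side view the block is near (335,340) and the gauge near (310,222). I'll enlarge both for detail.

```bash
python3 - <<'E'
import cv2,numpy as np
t=cv2.imread("pics/top0.png");s=cv2.imread("pics/side0.png")
def crop(im,x,y,w,h): return cv2.convertScaleAbs(cv2.resize(im[y:y+h,x:x+w],(400,300),interpolation=cv2.INTER_CUBIC),alpha=1.6,beta=15)
a=np.hstack([crop(t,175,225,80,60+0),crop(t,305,180,104,78)])
b=np.hstack([crop(s,283,300,104,78),crop(s,260,190,104,78)])
cv2.imwrite("pics/zoom0.png",np.vstack([a,b]))
E
```

```text
(no output)
```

View pics/zoom0.png

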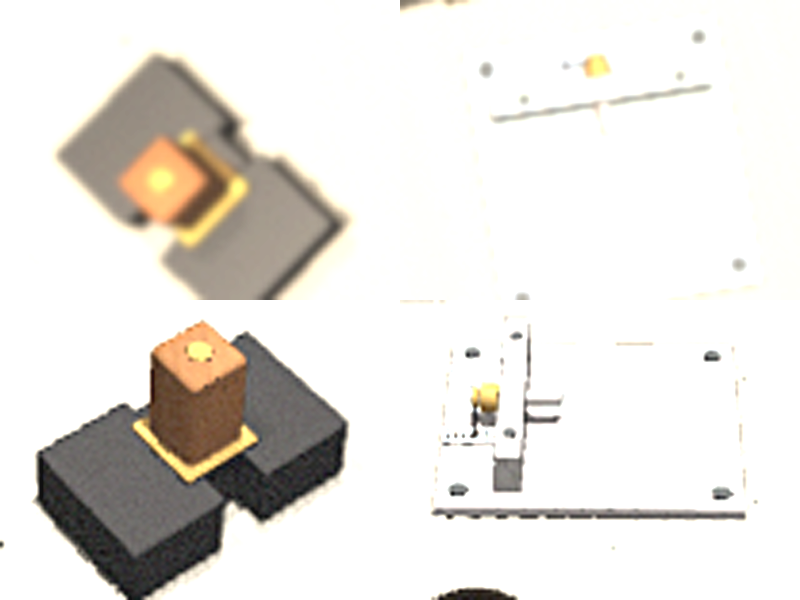

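The crops show the block's handle and yellow base ring, with two channels at top-crop (150,225) and (245,155). The side-crop channel at (240,480) cuts right up to the ring, which suggests it is the deep one. I'll check that by ray casting.

```bash
cat > h.py <<'E'
import cv2,numpy as np
from rig import *
def cast(name,px,z):
    c=calibration(name);R=cv2.Rodrigues(c["rvec"])[0];t=c["tvec"]
    n=cv2.undistortPoints(np.array(px,float).reshape(-1,1,2),c["mtx"],c["distortion"]).reshape(-1,2)
    d=np.c_[n,np.ones(len(n))]@R; o=-R.T@t
    return o+d*((z-o[2])/d[:,2])[:,None]
def proj(name,P):
    c=calibration(name)
    return cv2.projectPoints(np.array(P,float).reshape(-1,1,3),c["rvec"],c["tvec"],c["mtx"],c["distortion"])[0].reshape(-1,2)
E
python3 - <<'E'
from h import *
np.set_printoptions(precision=1,suppress=True)
s=lambda p:np.array(p)/3.846+[283,300]
pts=dict(left=(38,157),bottom=(135,257),chanL=(222,203),chanR=(262,170),right=(345,125),top=(245,33),topL=(125,105))
P=cast("side",s(list(pts.values())),32)
for k,p in zip(pts,P):print(k,p)
ring=cast("side",s([(133,128),(190,178),(257,137)]),33);print("ring",ring)
htop=cast("side",s([(152,57),(195,90),(245,57),(203,20)]),80);print("htop side",htop,htop.mean(0))
t=lambda p:np.array(p)/5.+[175,225]
print("top",cast("top",t([(58,155),(155,57),(345,220),(240,130),(275,155)]),32))
h=cast("top",t([(120,180),(160,140),(208,180),(165,228)]),80);print("htop top",h,h.mean(0))
print("ringtop",cast("top",t([(187,130),(245,185),(188,245)]),33))
# gauge
g=lambda p:np.array(p)/3.846+[305,180]
print("holes",cast("top",g([(86,70),(298,37),(338,265),(122,298)]),8))
print("bar top front edge",cast("top",g([(93,120),(310,88)]),32))
print("bar plunger",cast("top",g([(200,104),(200,132)]),22))
g=lambda p:np.array(p)/3.846+[260,190]
print("holes side",cast("side",g([(58,190),(72,53),(312,56),(322,193)]),8))
print("plate corners side",cast("side",g([(435,511-300+0)if 0 else (35,213),(345,216-0)]),8))
print("bar side",cast("side",g([(121,160),(129,18),(95,158)]),32))
E
```

```text
left [474.2 244.4  32. ]
bottom [430.3 286.4  32. ]
chanL [400.7 256.5  32. ]
chanR [386.8 238.1  32. ]
right [355.8 210.3  32. ]
top [399.9 165.6  32. ]
topL [444.2 212.6  32. ]
ring [[439.3 225.   33. ]
 [414.1 246.9  33. ]
 [390.1 222.5  33. ]]
htop side [[432.2 229.8  80. ]
 [414.3 244.   80. ]
 [397.3 224.5  80. ]
 [415.1 207.5  80. ]] [414.7 226.4  80. ]
top [[429.5 283.6  32. ]
 [471.5 241.7  32. ]
 [399.  158.3  32. ]
 [438.8 204.1  32. ]
 [427.7 188.8  32. ]]
htop top [[414.1 242.1  80. ]
 [430.3 225.7  80. ]
 [413.4 205.6  80. ]
 [394.  223.2  80. ]] [413.  224.2  80. ]
ringtop [[439.2 227.   33. ]
 [414.8 201.5  33. ]
 [389.4 226.   33. ]]
holes [[ 556.   -24.2    8. ]
 [ 573.3 -148.8    8. ]
 [ 438.5 -167.1    8. ]
 [ 422.   -42.2    8. ]]
bar top front edge [[ 521.6  -27.6   32. ]
 [ 537.7 -151.5   32. ]]
bar plunger [[531.6 -89.2  22. ]
 [515.3 -88.8  22. ]]
holes side [[ 557.2  -24.2    8. ]
 [ 574.7 -148.7    8. ]
 [ 439.9 -167.1    8. ]
 [ 422.8  -42.6    8. ]]
plate corners side [[564.9  -3.9   8. ]
 [409.5 -25.6   8. ]]
bar side [[ 523.8  -23.2   32. ]
 [ 542.3 -153.1   32. ]
 [ 537.   -22.8   32. ]]
```

```bash
python3 - <<'E'
from h import *
a=np.radians(46.5); L=np.array([np.cos(a),np.sin(a)]); N=np.array([-L[1],L[0]]) # N: near (-x,+y)
C=np.array([413.8,225.5])
for n in("top","side"):
    im=cv2.imread(f"pics/{n}0.png").astype(np.float32)
    for s in(1,-1):
        for off in(0,16):
            d=np.arange(14,38,2); P=np.array([[*(C+s*k*N+off*L),32] for k in d]); p=proj(n,P).astype(np.float32)
            v=cv2.remap(im,p[:,0].copy(),p[:,1].copy(),cv2.INTER_LINEAR)[:,0] if 0 else np.array([cv2.getRectSubPix(im,(1,1),(float(x),float(y)))[0,0] if 0 else im[int(round(y)),int(round(x))] for x,y in p])
            print(n,"near" if s>0 else "far",off,v.astype(int).tolist())
E
```

```text
top near 0 [[56, 93, 147], [59, 95, 147], [81, 108, 145], [111, 133, 153], [120, 143, 162], [135, 157, 174], [138, 161, 179], [138, 161, 178], [148, 173, 187], [150, 176, 189], [152, 177, 190], [151, 176, 191]]
top near 16 [[67, 109, 171], [67, 109, 171], [66, 102, 155], [71, 87, 109], [71, 87, 109], [76, 84, 91], [74, 82, 89], [78, 85, 92], [95, 108, 116], [121, 140, 150], [138, 160, 172], [151, 176, 189]]
top far 0 [[42, 76, 102], [49, 83, 108], [57, 83, 106], [68, 82, 95], [74, 82, 88], [68, 74, 81], [56, 62, 66], [58, 67, 73], [74, 86, 94], [90, 105, 115], [135, 157, 170], [147, 173, 185]]
top far 16 [[58, 107, 127], [65, 113, 133], [63, 92, 111], [72, 91, 103], [76, 84, 90], [76, 84, 90], [78, 85, 91], [74, 82, 88], [74, 82, 88], [59, 64, 69], [64, 74, 81], [64, 74, 81]]
side near 0 [[71, 126, 157], [9, 17, 21], [15, 15, 14], [24, 25, 24], [15, 17, 14], [27, 22, 22], [27, 22, 22], [20, 17, 20], [19, 25, 22], [19, 20, 13], [19, 20, 22], [19, 17, 13]]
side near 16 [[35, 61, 80], [31, 37, 40], [53, 54, 55], [55, 57, 59], [58, 59, 60], [57, 57, 58], [53, 54, 56], [57, 58, 60], [35, 37, 39], [19, 20, 22], [90, 99, 102], [131, 145, 150]]
side far 0 [[20, 35, 50], [19, 33, 51], [16, 32, 51], [22, 37, 56], [26, 38, 53], [24, 37, 51], [16, 29, 45], [7, 25, 43], [0, 11, 33], [177, 189, 195], [165, 178, 184], [158, 172, 178]]
side far 16 [[78, 144, 179], [77, 144, 178], [77, 144, 178], [79, 146, 182], [51, 78, 90], [56, 56, 56], [51, 50, 54], [56, 57, 60], [54, 54, 56], [45, 42, 46], [170, 184, 191], [169, 181, 188]]
```

The near face (towards the robot and +y) has the deep channel: the dark gap starts at about 16 mm. The far face is the shallow one. The block centre is about (414,225.5), with its long axis at 46.5°. The gauge centre is about (498,-95.6), yaw 7.8°. I'll grasp with tool-x yaw 136.5°, so the wrist has room for the half turn.

Call:
drive_tool([
  {"turn": 6.64, "claw": 1},
  {"turn": 6.64},
  {"turn": 6.64},
  {"turn": 6.64},
  {"dx": -0.034, "dy": -0.0055, "dz": 0.009},
  {"dx": -0.034, "dy": -0.0055, "dz": 0.009},
  {"dx": -0.034, "dy": -0.0055, "dz": 0.009},
  {"dx": -0.034, "dy": -0.0055, "dz": 0.009},
])

```text
$.rows[0]: bad value
```

Call:
drive_tool([
  {"dx": -0.034, "dy": -0.0055, "dz": 0.009},
  {"dx": -0.034, "dy": -0.0055, "dz": 0.009},
  {"dx": -0.034, "dy": -0.0055, "dz": 0.009},
  {"dx": -0.034, "dy": -0.0055, "dz": 0.009},
  {"dx": -0.034, "dy": -0.0055, "dz": 0.009},
  {"dx": -0.034, "dy": -0.0055, "dz": 0.009},
  {},
  {},
])

```text
$.rows[0]: bad value
```

```bash
cat >> h.py <<'E'
def pose(v=1):
    s=get_state(); from scipy.spatial.transform import Rotation as Ro
    R=Ro.from_quat(s["orientation"]).as_matrix(); y=np.degrees(np.arctan2(R[1,0],R[0,0]))
    if v: print("t",round(s["time_s"],2),"tcp",s["tcp_pos"].round(1),"yaw",round(y,2),"F",s["force"].round(1),"M",s["moment"].round(2),"w",round(s["width"],1),"q6",s["q"][5].round(2))
    return s["tcp_pos"],R,y
def to(x,y,z):
    p,R,_=pose(); print("tool d (m)",(R.T@(np.array([x,y,z])-p)/1000).round(4))
G=np.array([498.,-95.6]);GA=np.radians(7.8)
def g2w(x,y): return G+[x*np.cos(GA)-y*np.sin(GA),x*np.sin(GA)+y*np.cos(GA)]
E
python3 - <<'E'
from h import *
to(413.8,225.5,74)
E
```

```text
t 0.1 tcp [167.4 549.5 255.2] yaw 163.05 F [-0.6  0.3  0.6] M [ 0.04 -0.01  0.02] w 85.3 q6 -0.15
tool d (m) [-0.3302 -0.2377  0.1816]
```

Call:
drive_tool([
  {"dx": 0, "dy": 0, "dz": 0, "turn": 6.64, "claw": 1},
  {"dx": 0, "dy": 0, "dz": 0, "turn": 6.64, "claw": 1},
  {"dx": 0, "dy": 0, "dz": 0, "turn": 6.64, "claw": 1},
  {"dx": 0, "dy": 0, "dz": 0, "turn": 6.64, "claw": 1},
  {"dx": -0.034, "dy": -0.0055, "dz": 0.009, "turn": 0, "claw": 1},
  {"dx": -0.034, "dy": -0.0055, "dz": 0.009, "turn": 0, "claw": 1},
  {"dx": -0.034, "dy": -0.0055, "dz": 0.009, "turn": 0, "claw": 1},
  {"dx": -0.034, "dy": -0.0055, "dz": 0.009, "turn": 0, "claw": 1},
], newtons=60)

```text
time_s: 0.77
tcp_pos: [251.3, 439.0, 219.4]
orientation: [0.37, 0.929, -0.0, -0.0]
force: [0.4, -0.5, 0.2]
width: 85.4
```

Call:
drive_tool([
  {"dx": -0.034, "dy": -0.0055, "dz": 0.009, "turn": 0, "claw": 1},
  {"dx": -0.034, "dy": -0.0055, "dz": 0.009, "turn": 0, "claw": 1},
  {"dx": -0.034, "dy": -0.0055, "dz": 0.009, "turn": 0, "claw": 1},
  {"dx": -0.034, "dy": -0.0055, "dz": 0.009, "turn": 0, "claw": 1},
  {"dx": -0.034, "dy": -0.0055, "dz": 0.009, "turn": 0, "claw": 1},
  {"dx": -0.034, "dy": -0.0055, "dz": 0.009, "turn": 0, "claw": 1},
  {"dx": 0, "dy": 0, "dz": 0, "turn": 0, "claw": 1},
  {"dx": 0, "dy": 0, "dz": 0, "turn": 0, "claw": 1},
], newtons=60)

```text
time_s: 1.43
tcp_pos: [376.6, 274.5, 165.4]
orientation: [0.373, 0.928, -0.001, -0.001]
force: [-0.1, -0.2, 0.2]
width: 85.4
```

```bash
python3 - <<'E'
from h import *
to(413.8,225.5,74)
E
```

```text
t 1.43 tcp [376.6 274.5 165.4] yaw 136.25 F [-0.1 -0.2  0.2] M [-0.02 -0.01 -0.05] w 85.4 q6 -0.36
tool d (m) [-0.0609 -0.0094  0.0913]
```

Call:
drive_tool([
  {"dx": -0.0305, "dy": -0.0047, "dz": 0.0, "turn": 0, "claw": 1},
  {"dx": -0.0304, "dy": -0.0047, "dz": 0.0, "turn": 0, "claw": 1},
  {"dx": 0, "dy": 0, "dz": 0.025, "turn": 0, "claw": 1},
  {"dx": 0, "dy": 0, "dz": 0.025, "turn": 0, "claw": 1},
  {"dx": 0, "dy": 0, "dz": 0.025, "turn": 0, "claw": 1},
  {"dx": 0, "dy": 0, "dz": 0.016, "turn": 0, "claw": 1},
  {"dx": 0, "dy": 0, "dz": 0, "turn": 0, "claw": 1},
  {"dx": 0, "dy": 0, "dz": 0, "turn": 0, "claw": 1},
])

```text
time_s: 2.1
tcp_pos: [412.8, 228.1, 74.8]
orientation: [0.37, 0.929, -0.001, -0.001]
force: [0.6, 0.3, 0.3]
width: 85.6
```

Call:
drive_tool([
  {"dx": 0, "dy": 0, "dz": 0, "turn": 0, "claw": 0.25},
  {"dx": 0, "dy": 0, "dz": 0, "turn": 0, "claw": 0.25},
  {"dx": 0, "dy": 0, "dz": 0, "turn": 0, "claw": 0.25},
  {"dx": 0, "dy": 0, "dz": 0, "turn": 0, "claw": 0.25},
  {"dx": 0, "dy": 0, "dz": 0, "turn": 0, "claw": 0.25},
  {"dx": 0, "dy": 0, "dz": 0, "turn": 0, "claw": 0.25},
  {"dx": 0, "dy": 0, "dz": 0, "turn": 0, "claw": 0.2},
  {"dx": 0, "dy": 0, "dz": 0, "turn": 0, "claw": 0.2},
])

```text
time_s: 2.77
tcp_pos: [414.4, 227.1, 76.3]
orientation: [0.371, 0.929, -0.0, 0.0]
force: [-2.7, -1.1, 6.0]
width: 27.1
```

Call:
drive_tool([
  {"dx": 0, "dy": 0, "dz": 0, "turn": 0, "claw": 0},
  {"dx": 0, "dy": 0, "dz": 0, "turn": 0, "claw": 0},
  {"dx": 0, "dy": 0, "dz": 0, "turn": 0, "claw": 0},
])

```text
time_s: 3.02
tcp_pos: [414.4, 227.1, 76.3]
orientation: [0.371, 0.929, -0.0, 0.0]
force: [-2.0, -2.4, 5.9]
width: 27.4
```

```bash
python3 - <<'E'
from h import *
pose()
cv2.imwrite("pics/side1.png",get_image("side")[:,:,::-1])
im=cv2.imread("pics/side1.png")[220:420,230:460]
cv2.imwrite("pics/side1c.png",cv2.resize(im,None,fx=2.5,fy=2.5))
E
```

```text
t 3.02 tcp [414.4 227.1  76.3] yaw 136.5 F [-2.  -2.4  5.9] M [-0.33  0.47  0.05] w 27.4 q6 -0.49
```

View pics/side1c.png

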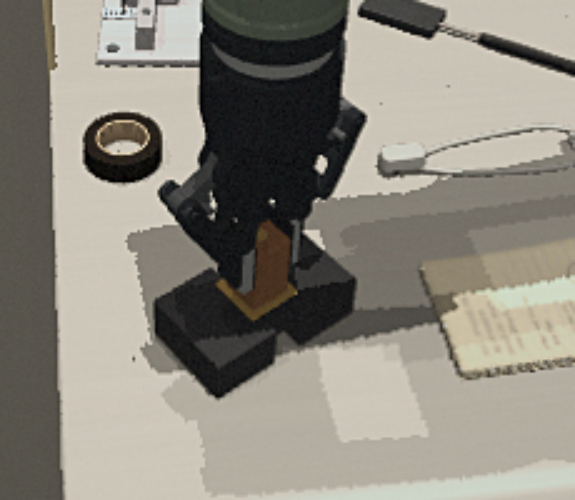

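The picture shows the handle at crop (270,265) held centrally between the pads, with the fingertips close to the block's top. Next I'll lift, turn -51.3° and carry it to the gauge.

Call:
drive_tool([
  {"dx": 0, "dy": 0, "dz": -0.01, "turn": 0, "claw": 0},
  {"dx": 0, "dy": 0, "dz": -0.02, "turn": 0, "claw": 0},
  {"dx": 0, "dy": 0, "dz": -0.025, "turn": 0, "claw": 0},
  {"dx": 0, "dy": 0, "dz": 0, "turn": -6.0, "claw": 0},
  {"dx": 0, "dy": 0, "dz": 0, "turn": -6.5, "claw": 0},
  {"dx": 0, "dy": 0, "dz": 0, "turn": -6.5, "claw": 0},
  {"dx": 0, "dy": 0, "dz": 0, "turn": -6.5, "claw": 0},
  {"dx": 0, "dy": 0, "dz": 0, "turn": -6.5, "claw": 0},
], newtons=80)

```text
time_s: 3.73
tcp_pos: [412.9, 227.0, 129.7]
orientation: [0.098, 0.995, -0.0, -0.001]
force: [0.4, 0.2, -5.2]
width: 26.4
```

Call:
drive_tool([
  {"dx": 0, "dy": 0, "dz": 0, "turn": -6.5, "claw": 0},
  {"dx": 0, "dy": 0, "dz": 0, "turn": -6.5, "claw": 0},
  {"dx": 0, "dy": 0, "dz": 0, "turn": -6.3, "claw": 0},
  {"dx": -0.001, "dy": -0.02, "dz": 0, "turn": 0, "claw": 0},
  {"dx": -0.001, "dy": -0.03, "dz": 0, "turn": 0, "claw": 0},
  {"dx": -0.001, "dy": -0.03, "dz": 0, "turn": 0, "claw": 0},
  {"dx": -0.001, "dy": -0.03, "dz": 0, "turn": 0, "claw": 0},
  {"dx": -0.001, "dy": -0.03, "dz": 0, "turn": 0, "claw": 0},
])

```text
time_s: 4.4
tcp_pos: [436.8, 88.2, 129.8]
orientation: [-0.068, 0.998, 0.0, -0.001]
force: [0.1, -0.2, -5.7]
width: 27.1
```

Call:
drive_tool([
  {"dx": -0.001, "dy": -0.03, "dz": 0, "turn": 0, "claw": 0},
  {"dx": -0.001, "dy": -0.03, "dz": 0, "turn": 0, "claw": 0},
  {"dx": -0.001, "dy": -0.03, "dz": 0, "turn": 0, "claw": 0},
  {"dx": -0.001, "dy": -0.03, "dz": 0, "turn": 0, "claw": 0},
  {"dx": -0.001, "dy": -0.03, "dz": 0, "turn": 0, "claw": 0},
  {"dx": 0, "dy": -0.03, "dz": 0, "turn": 0, "claw": 0},
  {"dx": 0, "dy": -0.01, "dz": 0, "turn": 0, "claw": 0},
  {"dx": 0, "dy": 0, "dz": 0, "turn": 0, "claw": 0},
])

```text
time_s: 5.07
tcp_pos: [468.7, -100.7, 130.2]
orientation: [-0.066, 0.998, -0.0, -0.0]
force: [-0.2, 0.5, -4.9]
width: 26.7
```

```bash
python3 - <<'E'
from h import *
w=g2w(-30,0); print(w); to(*w,86)
E
```

```text
[468.27756479 -99.67146717]
t 5.07 tcp [ 468.7 -100.7  130.2] yaw -172.43 F [-0.2  0.5 -4.9] M [ 0.02  0.04 -0.01] w 26.7 q6 -2.09
tool d (m) [0.0003 0.0011 0.0442]
```

Call:
drive_tool([
  {"dx": 0, "dy": 0.001, "dz": 0.02, "turn": -0.2, "claw": 0},
  {"dx": 0, "dy": 0, "dz": 0.018, "turn": 0, "claw": 0},
  {"dx": 0, "dy": 0, "dz": 0.004, "turn": 0, "claw": 0},
  {"dx": 0, "dy": 0, "dz": 0, "turn": 0, "claw": 0},
])

```text
time_s: 5.4
tcp_pos: [466.0, -95.4, 86.3]
orientation: [-0.07, 0.998, 0.002, -0.003]
force: [-0.3, -0.1, -5.5]
width: 26.6
```

```bash
python3 - <<'E'
from h import *
pose()
a=get_image("side")[:,:,::-1];b=get_image("top")[:,:,::-1]
cv2.imwrite("pics/side2.png",a);cv2.imwrite("pics/top2.png",b)
f=lambda im:cv2.convertScaleAbs(cv2.resize(im,(400,400),interpolation=cv2.INTER_CUBIC),alpha=1.3)
cv2.imwrite("pics/z2.png",np.hstack([f(a[155:275,240:360]),f(b[170:290,300:420])]))
E
```

```text
t 5.4 tcp [466.  -95.4  86.3] yaw -171.97 F [-0.3 -0.1 -5.5] M [-0.01  0.03 -0.03] w 26.6 q6 -2.1
```

View pics/z2.png

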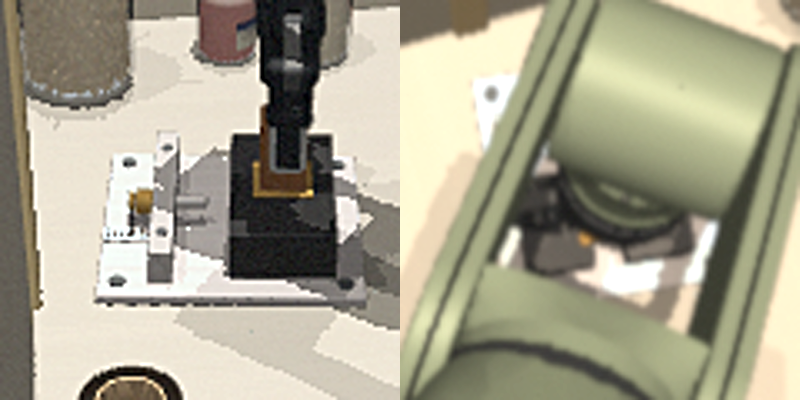

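The block hangs over the plate at side-crop (285,205), its face parallel to the bar with a gap, and the plunger at (190,207) is about in line with the handle. I'll let it settle while lowering.

Call:
drive_tool([
  {"dx": 0, "dy": 0, "dz": 0.0, "turn": 0, "claw": 0},
  {"dx": 0, "dy": 0, "dz": 0.0, "turn": 0, "claw": 0},
  {"dx": 0, "dy": 0, "dz": 0, "turn": 0, "claw": 0},
])

```text
time_s: 5.75
tcp_pos: [469.3, -97.4, 89.3]
orientation: [-0.07, 0.998, -0.0, 0.001]
force: [-0.1, 0.3, -5.1]
width: 26.6
```

```bash
python3 - <<'E'
from h import *
to(*g2w(-30,0),84)
E
```

```text
t 5.75 tcp [469.3 -97.4  89.3] yaw -171.99 F [-0.1  0.3 -5.1] M [-0.04  0.06  0.02] w 26.6 q6 -2.1
tool d (m) [ 0.0014 -0.0021  0.0053]
```

Call:
drive_tool([
  {"dx": 0, "dy": -0.002, "dz": 0.003, "turn": 0.2, "claw": 0},
  {"dx": 0, "dy": 0, "dz": 0.002, "turn": 0, "claw": 0},
  {"dx": 0, "dy": 0, "dz": 0, "turn": 0, "claw": 0},
  {"dx": 0, "dy": 0, "dz": 0, "turn": 0, "claw": 0},
  {"dx": 0, "dy": 0, "dz": 0, "turn": 0, "claw": 0},
])

```text
time_s: 6.17
tcp_pos: [469.6, -99.8, 84.4]
orientation: [-0.068, 0.998, -0.001, 0.001]
force: [-1.8, -0.3, 5.4]
width: 26.7
```

```bash
python3 - <<'E'
from h import *
to(*g2w(-30,0),84)
E
```

```text
t 6.17 tcp [469.6 -99.8  84.4] yaw -172.21 F [-1.8 -0.3  5.4] M [ 0.04  0.51 -0.01] w 26.7 q6 -2.1
tool d (m) [0.0013 0.0003 0.0004]
```

Call:
drive_tool([
  {"dx": -0.006, "dy": 0, "dz": -0.0005, "turn": 0, "claw": 0},
  {"dx": -0.006, "dy": 0, "dz": 0, "turn": 0, "claw": 0},
  {"dx": -0.006, "dy": 0, "dz": 0, "turn": 0, "claw": 0},
  {"dx": -0.006, "dy": 0, "dz": 0, "turn": 0, "claw": 0},
  {"dx": -0.004, "dy": 0, "dz": 0, "turn": 0, "claw": 0},
  {"dx": 0, "dy": 0, "dz": 0, "turn": 0, "claw": 0},
  {"dx": 0, "dy": 0, "dz": 0, "turn": 0, "claw": 0},
])

```text
time_s: 6.75
tcp_pos: [495.0, -95.7, 84.6]
orientation: [-0.068, 0.998, -0.0, -0.002]
force: [-9.1, -0.5, 10.5]
width: 26.9
```

```bash
python3 - <<'E'
from h import *
to(*g2w(3,0),84)
a=get_image("side")[:,:,::-1]
cv2.imwrite("pics/side3.png",a)
cv2.imwrite("pics/z3.png",cv2.convertScaleAbs(cv2.resize(a[185:255,255:345],(720,560),interpolation=cv2.INTER_CUBIC),alpha=1.3))
E
```

```text
t 6.75 tcp [495.  -95.7  84.6] yaw -172.18 F [-9.1 -0.5 10.5] M [-0.2   1.41 -0.12] w 26.9 q6 -2.07
tool d (m) [-0.006  -0.0003  0.0005]
```

View pics/z3.png

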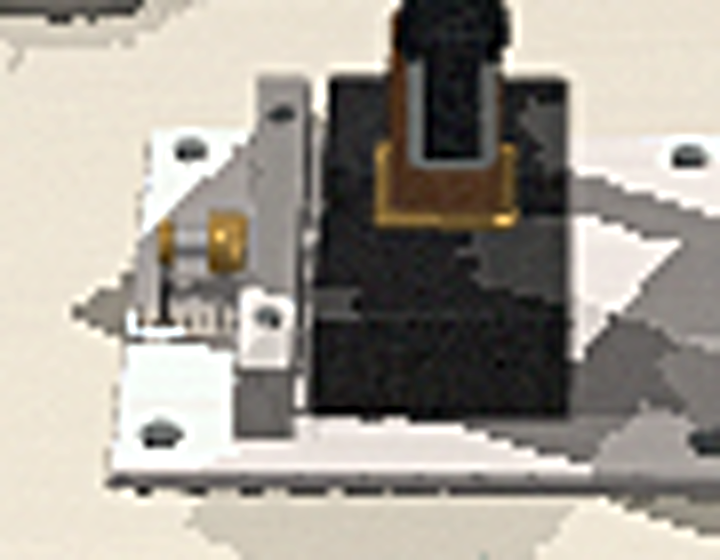

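There is a gap of about 5 mm, even along the bar's length (crop x 305 to 325). The plunger is hidden behind the block. I'll ease the downward load and close the gap.

Call:
drive_tool([
  {"dx": -0.001, "dy": 0, "dz": -0.001, "turn": 0, "claw": 0},
  {"dx": -0.002, "dy": 0, "dz": 0, "turn": 0, "claw": 0},
  {"dx": -0.002, "dy": 0, "dz": 0, "turn": 0, "claw": 0},
  {"dx": 0, "dy": 0, "dz": 0, "turn": 0, "claw": 0},
  {"dx": 0, "dy": 0, "dz": 0, "turn": 0, "claw": 0},
])

```text
time_s: 7.22
tcp_pos: [499.5, -94.9, 84.6]
orientation: [-0.068, 0.998, 0.0, -0.003]
force: [-8.8, -1.2, 6.5]
width: 26.6
```

```bash
python3 - <<'E'
from h import *
to(*g2w(3,0),84)
E
```

```text
t 7.22 tcp [499.5 -94.9  84.6] yaw -172.16 F [-8.8 -1.2  6.5] M [-0.33  1.4  -0.03] w 26.6 q6 -2.06
tool d (m) [-0.0014 -0.0005  0.0006]
```

Creep on, 1 mm at a time, watching the force and Mz.

Call:
drive_tool([
  {"dx": -0.001, "dy": 0, "dz": 0, "turn": 0, "claw": 0},
  {"dx": 0, "dy": 0, "dz": 0, "turn": 0, "claw": 0},
  {"dx": 0, "dy": 0, "dz": 0, "turn": 0, "claw": 0},
])

```text
time_s: 7.47
tcp_pos: [499.7, -94.9, 84.7]
orientation: [-0.069, 0.998, 0.0, -0.004]
force: [-11.0, -0.7, 9.3]
width: 26.7
```

Call:
drive_tool([
  {"dx": -0.001, "dy": 0, "dz": 0, "turn": 0, "claw": 0},
  {"dx": 0, "dy": 0, "dz": 0, "turn": 0, "claw": 0},
  {"dx": 0, "dy": 0, "dz": 0, "turn": 0, "claw": 0},
])

```text
time_s: 7.72
tcp_pos: [500.0, -94.9, 84.8]
orientation: [-0.069, 0.998, -0.0, -0.005]
force: [-13.6, -2.3, 11.3]
width: 26.6
```

```bash
python3 - <<'E'
from h import *
pose()
E
```

```text
t 7.72 tcp [500.  -94.9  84.8] yaw -172.1 F [-13.6  -2.3  11.3] M [-0.49  2.28  0.16] w 26.6 q6 -2.06
```

```bash
python3 - <<'E'
from h import *
a=get_image("side")[:,:,::-1]
cv2.imwrite("pics/side4.png",a)
for n in (0,2,3,4):
    im=cv2.imread(f"pics/side{n}.png")[200:235,262:293]
    h=cv2.cvtColor(im,cv2.COLOR_BGR2HSV); m=(h[:,:,0]>8)&(h[:,:,0]<28)&(h[:,:,1]>120)
    v,u=np.nonzero(m); print(n,m.sum(),u.mean()+262,v.mean()+200,u.min()+262,u.max()+262)
g=g2w(49,0);print(proj("side",[[*g2w(x,0),22] for x in(49,55,61,67)]).round(1).tolist())
f=lambda n:cv2.convertScaleAbs(cv2.resize(cv2.imread(f"pics/side{n}.png")[185:255,255:335],(400,350),interpolation=cv2.INTER_CUBIC),alpha=1.4)
cv2.imwrite("pics/z4.png",np.hstack([f(0),f(4)]))
E
```

```text
0 34 281.9117647058824 215.2941176470588 279 285
2 37 282.27027027027026 214.8918918918919 279 285
3 38 281.36842105263156 214.81578947368422 275 285
4 36 281.3888888888889 214.83333333333334 273 285
[[286.2, 215.4], [283.3, 215.3], [280.4, 215.3], [277.5, 215.3]]
```

View pics/z4.png

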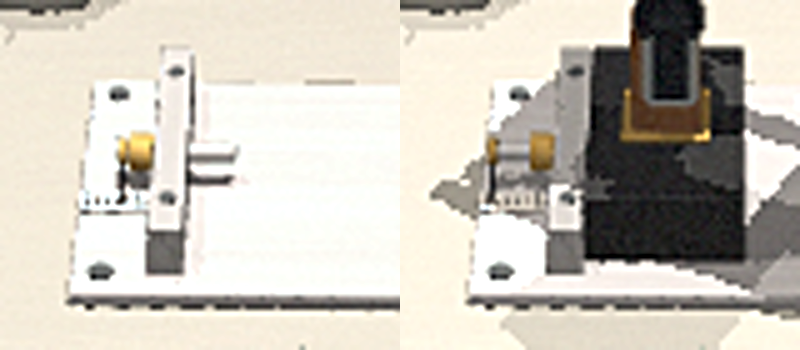

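The pointer collar moved from side-crop x≈122 to x≈91 (6.2 px, about 12.9 mm). That matches the 13 mm expected for the shallow channel. The face is flush at both ends of the bar. I'll hold it over a second while pressed, then release so it also reads standing free.

Call:
drive_tool([
  {"dx": -0.001, "dy": 0, "dz": -0.001, "turn": 0, "claw": 0},
  {"dx": 0, "dy": 0, "dz": 0, "turn": 0, "claw": 0},
  {"dx": 0, "dy": 0, "dz": 0, "turn": 0, "claw": 0},
  {"dx": 0, "dy": 0, "dz": 0, "turn": 0, "claw": 0},
  {"dx": 0, "dy": 0, "dz": 0, "turn": 0, "claw": 0},
  {"dx": 0, "dy": 0, "dz": 0, "turn": 0, "claw": 0},
  {"dx": 0, "dy": 0, "dz": 0, "turn": 0, "claw": 0},
  {"dx": 0, "dy": 0, "dz": 0, "turn": 0, "claw": 0},
])

```text
time_s: 8.43
tcp_pos: [500.2, -94.9, 84.9]
orientation: [-0.069, 0.998, -0.0, -0.006]
force: [-13.0, -3.4, 7.8]
width: 26.9
```

Call:
drive_tool([
  {"dx": 0, "dy": 0, "dz": 0, "turn": 0, "claw": 0},
  {"dx": 0, "dy": 0, "dz": 0, "turn": 0, "claw": 0},
  {"dx": 0, "dy": 0, "dz": 0, "turn": 0, "claw": 0},
  {"dx": 0, "dy": 0, "dz": 0, "turn": 0, "claw": 0},
  {"dx": 0, "dy": 0, "dz": 0, "turn": 0, "claw": 0},
  {"dx": 0, "dy": 0, "dz": 0, "turn": 0, "claw": 0},
  {"dx": 0, "dy": 0, "dz": 0, "turn": 0, "claw": 0},
  {"dx": 0, "dy": 0, "dz": 0, "turn": 0, "claw": 0},
])

```text
time_s: 9.1
tcp_pos: [500.2, -94.9, 84.9]
orientation: [-0.069, 0.998, -0.0, -0.006]
force: [-13.1, -4.2, 8.4]
width: 27.0
```

```bash
python3 - <<'E'
from h import *
pose()
E
```

```text
t 9.1 tcp [500.2 -94.9  84.9] yaw -172.07 F [-13.1  -4.2   8.4] M [-0.7   2.27  0.23] w 27.0 q6 -2.06
```

Call:
drive_tool([
  {"dx": 0, "dy": 0, "dz": 0, "turn": 0, "claw": 0.5},
  {"dx": 0, "dy": 0, "dz": 0, "turn": 0, "claw": 0.5},
  {"dx": 0, "dy": 0, "dz": 0, "turn": 0, "claw": 0.5},
  {"dx": 0, "dy": 0, "dz": 0, "turn": 0, "claw": 0.5},
  {"dx": 0, "dy": 0, "dz": 0, "turn": 0, "claw": 0.5},
  {"dx": 0, "dy": 0, "dz": 0, "turn": 0, "claw": 0.5},
  {"dx": 0, "dy": 0, "dz": 0, "turn": 0, "claw": 0.5},
  {"dx": 0, "dy": 0, "dz": 0, "turn": 0, "claw": 0.5},
])

```text
time_s: 9.77
tcp_pos: [504.7, -94.4, 85.8]
orientation: [-0.068, 0.998, -0.0, 0.0]
force: [0.9, -0.6, 0.7]
width: 42.5
```

Call:
drive_tool([
  {"dx": 0, "dy": 0, "dz": 0, "turn": 0, "claw": 0.5},
  {"dx": 0, "dy": 0, "dz": 0, "turn": 0, "claw": 0.5},
  {"dx": 0, "dy": 0, "dz": 0, "turn": 0, "claw": 0.5},
  {"dx": 0, "dy": 0, "dz": 0, "turn": 0, "claw": 0.5},
  {"dx": 0, "dy": 0, "dz": 0, "turn": 0, "claw": 0.5},
  {"dx": 0, "dy": 0, "dz": 0, "turn": 0, "claw": 0.5},
  {"dx": 0, "dy": 0, "dz": 0, "turn": 0, "claw": 0.5},
  {"dx": 0, "dy": 0, "dz": 0, "turn": 0, "claw": 0.5},
])

```text
time_s: 10.43
tcp_pos: [504.5, -94.4, 85.8]
orientation: [-0.068, 0.998, -0.0, -0.0]
force: [-0.3, -0.2, 0.4]
width: 42.6
```

```bash
python3 - <<'E'
from h import *
pose()
a=get_image("side")[:,:,::-1]
cv2.imwrite("pics/side5.png",a)
f=lambda n:cv2.convertScaleAbs(cv2.resize(cv2.imread(f"pics/side{n}.png")[185:255,255:335],(400,350),interpolation=cv2.INTER_CUBIC),alpha=1.4)
cv2.imwrite("pics/z5.png",np.hstack([f(4),f(5)]))
E
```

```text
t 10.43 tcp [504.5 -94.4  85.8] yaw -172.21 F [-0.3 -0.2  0.4] M [-0.02  0.01 -0.02] w 42.6 q6 -2.06
```

View pics/z5.png

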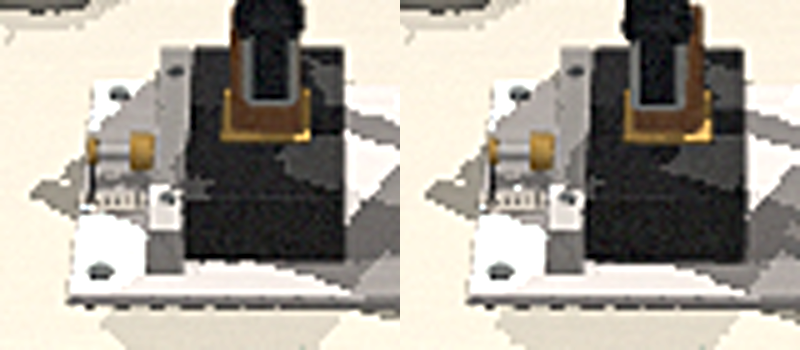

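After release the pointer still reads the same and the block stands flush at both ends. The TCP sprang 4.5 mm forward, so I'll step back that much, regrip, draw off, lift and turn half round.

Call:
drive_tool([
  {"dx": 0.004, "dy": 0, "dz": 0, "turn": 0, "claw": 0.5},
  {"dx": 0, "dy": 0, "dz": 0, "turn": 0, "claw": 0.5},
  {"dx": 0, "dy": 0, "dz": 0, "turn": 0, "claw": 0},
  {"dx": 0, "dy": 0, "dz": 0, "turn": 0, "claw": 0},
  {"dx": 0, "dy": 0, "dz": 0, "turn": 0, "claw": 0},
  {"dx": 0, "dy": 0, "dz": 0, "turn": 0, "claw": 0},
  {"dx": 0, "dy": 0, "dz": 0, "turn": 0, "claw": 0},
  {"dx": 0, "dy": 0, "dz": 0, "turn": 0, "claw": 0},
])

```text
time_s: 11.15
tcp_pos: [500.4, -94.9, 86.0]
orientation: [-0.068, 0.998, 0.0, -0.0]
force: [-2.3, 0.3, 4.6]
width: 26.5
```

```bash
python3 - <<'E'
from h import *
pose()
E
```

```text
t 11.15 tcp [500.4 -94.9  86. ] yaw -172.2 F [-2.3  0.3  4.6] M [0.06 0.34 0.03] w 26.5 q6 -2.06
```

Call:
drive_tool([
  {"dx": 0.006, "dy": 0, "dz": 0, "turn": 0, "claw": 0},
  {"dx": 0.01, "dy": 0, "dz": 0, "turn": 0, "claw": 0},
  {"dx": 0.01, "dy": 0, "dz": 0, "turn": 0, "claw": 0},
  {"dx": 0.009, "dy": 0, "dz": 0, "turn": 0, "claw": 0},
  {"dx": 0, "dy": 0, "dz": -0.01, "turn": 0, "claw": 0},
  {"dx": 0, "dy": 0, "dz": -0.015, "turn": 0, "claw": 0},
  {"dx": 0, "dy": 0, "dz": -0.02, "turn": 0, "claw": 0},
  {"dx": 0, "dy": 0, "dz": 0, "turn": 0, "claw": 0},
])

```text
time_s: 11.82
tcp_pos: [466.6, -100.3, 133.2]
orientation: [-0.068, 0.998, -0.001, 0.001]
force: [0.9, -1.6, -4.4]
width: 26.9
```

Call:
drive_tool([
  {"dx": 0, "dy": 0, "dz": 0, "turn": 5, "claw": 0},
  {"dx": 0, "dy": 0, "dz": 0, "turn": 7, "claw": 0},
  {"dx": 0, "dy": 0, "dz": 0, "turn": 7, "claw": 0},
  {"dx": 0, "dy": 0, "dz": 0, "turn": 7, "claw": 0},
  {"dx": 0, "dy": 0, "dz": 0, "turn": 7, "claw": 0},
  {"dx": 0, "dy": 0, "dz": 0, "turn": 7, "claw": 0},
  {"dx": 0, "dy": 0, "dz": 0, "turn": 7, "claw": 0},
  {"dx": 0, "dy": 0, "dz": 0, "turn": 7, "claw": 0},
])

```text
time_s: 12.48
tcp_pos: [463.9, -99.1, 128.9]
orientation: [0.395, 0.919, -0.0, -0.002]
force: [-0.3, -0.1, -5.0]
width: 26.7
```

Call:
drive_tool([
  {"dx": 0, "dy": 0, "dz": 0, "turn": 7, "claw": 0},
  {"dx": 0, "dy": 0, "dz": 0, "turn": 7, "claw": 0},
  {"dx": 0, "dy": 0, "dz": 0, "turn": 7, "claw": 0},
  {"dx": 0, "dy": 0, "dz": 0, "turn": 7, "claw": 0},
  {"dx": 0, "dy": 0, "dz": 0, "turn": 7, "claw": 0},
  {"dx": 0, "dy": 0, "dz": 0, "turn": 7, "claw": 0},
  {"dx": 0, "dy": 0, "dz": 0, "turn": 7, "claw": 0},
  {"dx": 0, "dy": 0, "dz": 0, "turn": 7, "claw": 0},
])

```text
time_s: 13.15
tcp_pos: [463.9, -99.1, 129.0]
orientation: [0.78, 0.626, -0.001, -0.002]
force: [-0.5, 0.0, -5.9]
width: 26.7
```

Call:
drive_tool([
  {"dx": 0, "dy": 0, "dz": 0, "turn": 7, "claw": 0},
  {"dx": 0, "dy": 0, "dz": 0, "turn": 7, "claw": 0},
  {"dx": 0, "dy": 0, "dz": 0, "turn": 7, "claw": 0},
  {"dx": 0, "dy": 0, "dz": 0, "turn": 7, "claw": 0},
  {"dx": 0, "dy": 0, "dz": 0, "turn": 7, "claw": 0},
  {"dx": 0, "dy": 0, "dz": 0, "turn": 7, "claw": 0},
  {"dx": 0, "dy": 0, "dz": 0, "turn": 7, "claw": 0},
  {"dx": 0, "dy": 0, "dz": 0, "turn": 7, "claw": 0},
])

```text
time_s: 13.82
tcp_pos: [463.9, -99.1, 128.9]
orientation: [0.983, 0.186, -0.002, -0.001]
force: [0.0, -0.6, -5.8]
width: 26.7
```

Call:
drive_tool([
  {"dx": 0, "dy": 0, "dz": 0, "turn": 7, "claw": 0},
  {"dx": 0, "dy": 0, "dz": 0, "turn": 7, "claw": 0},
  {"dx": 0, "dy": 0, "dz": 0, "turn": 0, "claw": 0},
  {"dx": 0, "dy": 0, "dz": 0, "turn": 0, "claw": 0},
  {"dx": 0, "dy": 0, "dz": 0, "turn": 0, "claw": 0},
])

```text
time_s: 14.23
tcp_pos: [465.0, -99.4, 129.9]
orientation: [0.998, 0.069, -0.001, -0.0]
force: [-0.0, -0.2, -5.4]
width: 26.5
```

```bash
python3 - <<'E'
from h import *
to(*g2w(-30,0),88)
E
```

```text
t 14.23 tcp [465.  -99.4 129.9] yaw 7.94 F [-0.  -0.2 -5.4] M [-0.   -0.02 -0.06] w 26.5 q6 1.04
tool d (m) [0.0033 0.0008 0.0419]
```

Call:
drive_tool([
  {"dx": 0.003, "dy": 0.001, "dz": 0.02, "turn": 0.1, "claw": 0},
  {"dx": 0, "dy": 0, "dz": 0.019, "turn": 0, "claw": 0},
  {"dx": 0, "dy": 0, "dz": 0, "turn": 0, "claw": 0},
  {"dx": 0, "dy": 0, "dz": 0, "turn": 0, "claw": 0},
  {"dx": 0, "dy": 0, "dz": 0, "turn": 0, "claw": 0},
  {"dx": 0, "dy": 0, "dz": 0, "turn": 0, "claw": 0},
])

```text
time_s: 14.73
tcp_pos: [470.0, -100.7, 93.0]
orientation: [0.998, 0.067, 0.001, 0.001]
force: [-0.1, -0.8, -4.2]
width: 26.6
```

```bash
python3 - <<'E'
from h import *
to(*g2w(-30,0),86)
E
```

```text
t 14.73 tcp [ 470.  -100.7   93. ] yaw 7.72 F [-0.1 -0.8 -4.2] M [-0.01 -0.05  0.04] w 26.6 q6 1.04
tool d (m) [-0.0016 -0.0012  0.007 ]
```

Call:
drive_tool([
  {"dx": 0, "dy": -0.0005, "dz": 0.004, "turn": 0, "claw": 0},
  {"dx": 0, "dy": 0, "dz": 0.002, "turn": 0, "claw": 0},
  {"dx": 0, "dy": 0, "dz": 0, "turn": 0, "claw": 0},
  {"dx": 0, "dy": 0, "dz": 0, "turn": 0, "claw": 0},
  {"dx": 0, "dy": 0, "dz": 0, "turn": 0, "claw": 0},
])

```text
time_s: 15.15
tcp_pos: [469.1, -99.8, 86.0]
orientation: [0.998, 0.067, 0.0, 0.0]
force: [1.1, 0.7, -4.9]
width: 26.8
```

```bash
python3 - <<'E'
from h import *
to(*g2w(3,0),86)
E
```

```text
t 15.15 tcp [469.1 -99.8  86. ] yaw 7.7 F [ 1.1  0.7 -4.9] M [-0.01 -0.08  0.07] w 26.8 q6 1.05
tool d (m) [ 0.0322 -0.0003  0.    ]
```

Just at the plate, still carrying the weight. Another 0.7 mm down, then push 28 mm.

Call:
drive_tool([
  {"dx": 0, "dy": 0, "dz": 0.0007, "turn": 0, "claw": 0},
  {"dx": 0.006, "dy": 0, "dz": 0, "turn": 0, "claw": 0},
  {"dx": 0.007, "dy": 0, "dz": 0, "turn": 0, "claw": 0},
  {"dx": 0.007, "dy": 0, "dz": 0, "turn": -0.1, "claw": 0},
  {"dx": 0.006, "dy": 0, "dz": 0, "turn": 0, "claw": 0},
  {"dx": 0.002, "dy": 0, "dz": 0, "turn": 0, "claw": 0},
  {"dx": 0, "dy": 0, "dz": 0, "turn": 0, "claw": 0},
  {"dx": 0, "dy": 0, "dz": 0, "turn": 0, "claw": 0},
])

```text
time_s: 15.82
tcp_pos: [494.5, -96.4, 88.7]
orientation: [0.998, 0.069, -0.004, 0.0]
force: [-16.4, 0.6, 28.4]
width: 26.5
```

```bash
python3 - <<'E'
from h import *
to(*g2w(3,0),86)
E
```

```text
t 15.82 tcp [494.5 -96.4  88.7] yaw 7.89 F [-16.4   0.6  28.4] M [ 0.13  3.33 -0.03] w 26.5 q6 1.07
tool d (m) [ 0.0066 -0.0004  0.0027]
```

```bash
python3 - <<'E'
from h import *
a=get_image("side")[:,:,::-1]
cv2.imwrite("pics/side6.png",a)
f=lambda n:cv2.convertScaleAbs(cv2.resize(cv2.imread(f"pics/side{n}.png")[175:255,255:335],(400,400),interpolation=cv2.INTER_CUBIC),alpha=1.4)
cv2.imwrite("pics/z6.png",np.hstack([f(3),f(6)]))
E
```

```text
(no output)
```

View pics/z6.png

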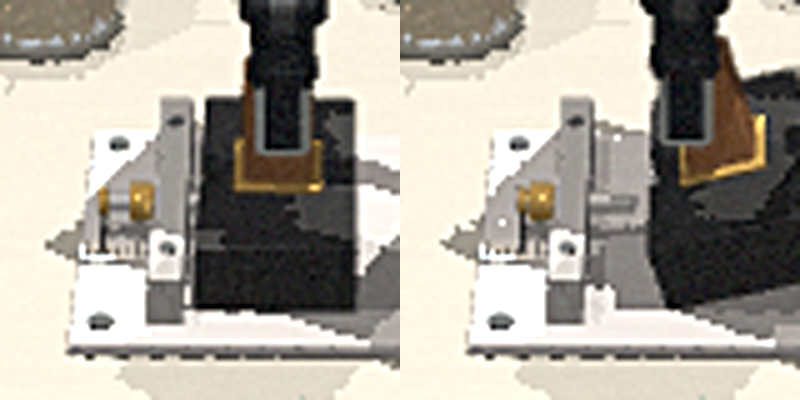

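The block has pitched forward about the jaw axis and slid back in the grip: the handle leans at crop (725,130) and the rear is raised. I'll unload it, release so it settles flat, and regrip with the jaws turned 90°, so the pads sit on the handle's front and back faces and it can't pitch.

Call:
drive_tool([
  {"dx": -0.002, "dy": 0, "dz": -0.002, "turn": 0, "claw": 0},
  {"dx": -0.001, "dy": 0, "dz": -0.001, "turn": 0, "claw": 0},
  {"dx": 0, "dy": 0, "dz": 0, "turn": 0, "claw": 0},
  {"dx": 0, "dy": 0, "dz": 0, "turn": 0, "claw": 0},
], newtons=60)

```text
time_s: 16.2
tcp_pos: [494.3, -96.7, 88.8]
orientation: [0.998, 0.068, 0.001, 0.0]
force: [-1.3, 0.5, 3.0]
width: 26.8
```

```bash
python3 - <<'E'
from h import *
pose()
E
```

```text
t 16.2 tcp [494.3 -96.7  88.8] yaw 7.79 F [-1.3  0.5  3. ] M [ 0.14  0.32 -0.01] w 26.8 q6 1.07
```

Call:
drive_tool([
  {"dx": 0, "dy": 0, "dz": 0, "turn": 0, "claw": 0.35},
  {"dx": 0, "dy": 0, "dz": 0, "turn": 0, "claw": 0.4},
  {"dx": 0, "dy": 0, "dz": 0, "turn": 0, "claw": 0.7},
  {"dx": 0, "dy": 0, "dz": 0, "turn": 0, "claw": 1},
  {"dx": 0, "dy": 0, "dz": 0, "turn": 0, "claw": 1},
  {"dx": 0, "dy": 0, "dz": -0.02, "turn": 0, "claw": 1},
  {"dx": 0, "dy": 0, "dz": -0.03, "turn": 0, "claw": 1},
  {"dx": 0, "dy": 0, "dz": -0.03, "turn": 0, "claw": 1},
])

```text
time_s: 16.87
tcp_pos: [492.5, -96.0, 167.7]
orientation: [0.998, 0.068, -0.002, -0.001]
force: [1.5, -0.0, -0.1]
width: 85.5
```

Call:
drive_tool([
  {"dx": 0, "dy": 0, "dz": 0, "turn": -6, "claw": 1},
  {"dx": 0, "dy": 0, "dz": 0, "turn": -7, "claw": 1},
  {"dx": 0, "dy": 0, "dz": 0, "turn": -7, "claw": 1},
  {"dx": 0, "dy": 0, "dz": 0, "turn": -7, "claw": 1},
  {"dx": 0, "dy": 0, "dz": 0, "turn": -7, "claw": 1},
  {"dx": 0, "dy": 0, "dz": 0, "turn": -7, "claw": 1},
  {"dx": 0, "dy": 0, "dz": 0, "turn": -7, "claw": 1},
  {"dx": 0, "dy": 0, "dz": 0, "turn": -7, "claw": 1},
])

```text
time_s: 17.53
tcp_pos: [493.7, -96.4, 168.0]
orientation: [0.852, 0.524, -0.0, -0.0]
force: [-1.0, 0.3, -0.4]
width: 85.0
```

Call:
drive_tool([
  {"dx": 0, "dy": 0, "dz": 0, "turn": -7, "claw": 1},
  {"dx": 0, "dy": 0, "dz": 0, "turn": -7, "claw": 1},
  {"dx": 0, "dy": 0, "dz": 0, "turn": -7, "claw": 1},
  {"dx": 0, "dy": 0, "dz": 0, "turn": -7, "claw": 1},
  {"dx": 0, "dy": 0, "dz": 0, "turn": -7, "claw": 1},
  {"dx": 0, "dy": 0, "dz": 0, "turn": 0, "claw": 1},
  {"dx": 0, "dy": 0, "dz": 0, "turn": 0, "claw": 1},
  {"dx": 0, "dy": 0, "dz": 0, "turn": 0, "claw": 1},
])

```text
time_s: 18.2
tcp_pos: [493.7, -96.4, 168.0]
orientation: [0.658, 0.753, -0.0, -0.0]
force: [-0.3, 0.1, -0.1]
width: 85.3
```

```bash
python3 - <<'E'
from h import *
pose()
a=get_image("side")[:,:,::-1]
cv2.imwrite("pics/side7.png",a)
cv2.imwrite("pics/z7.png",cv2.convertScaleAbs(cv2.resize(a[145:265,250:370],(600,600),interpolation=cv2.INTER_CUBIC),alpha=1.4))
E
```

```text
t 18.2 tcp [493.7 -96.4 168. ] yaw 97.64 F [-0.3  0.1 -0.1] M [ 0.04 -0.01  0.05] w 85.3 q6 -0.5
```

View pics/z7.png

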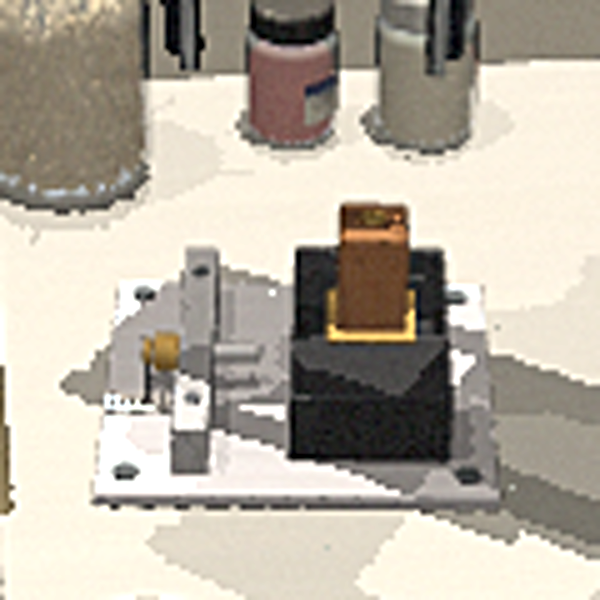

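The block stands flat on the plate at crop (370,370), not touching the plunger, with its handle upright. Now I'll locate it.

```bash
python3 - <<'E'
from h import *
np.set_printoptions(precision=1,suppress=True)
s=lambda p:np.array(p)/5.+[250,145]
R=np.array([[np.cos(GA),np.sin(GA)],[-np.sin(GA),np.cos(GA)]])
f=lambda p,z:(cast("side",s(p),z)[:,:2]-G)@R.T
print("handle local",f([(341,207),(405,207),(410,241),(341,241)],88), f([(341,207),(405,207),(410,241),(341,241)],88).mean(0))
print("block top",f([(295,248),(443,250),(450,400),(290,398)],40))
print("bottom",f([(290,458),(450,458)],8))
c=f([(341,207),(405,207),(410,241),(341,241)],88).mean(0)
to(*g2w(*c),86)
E
```

```text
handle local [[-15.7  -7.7]
 [-41.2  -8.3]
 [-42.5  16.6]
 [-15.6  17.3]] [-28.8   4.5]
block top [[  2.8 -51.6]
 [-59.9 -51.5]
 [-58.8  55.7]
 [  3.6  55.6]]
bottom [[  3.5  52.5]
 [-60.4  51.3]]
t 18.25 tcp [493.7 -96.4 168. ] yaw 97.68 F [-0.  -0.1  0.4] M [-0.  0. -0.] w 85.8 q6 -0.5
tool d (m) [ 0.  -0.   0.1]
```

Call:
drive_tool([
  {"dx": 0.001, "dy": -0.012, "dz": 0, "turn": 0, "claw": 1},
  {"dx": 0, "dy": -0.012, "dz": 0, "turn": 0, "claw": 1},
  {"dx": 0, "dy": 0, "dz": 0.03, "turn": 0, "claw": 1},
  {"dx": 0, "dy": 0, "dz": 0.03, "turn": 0, "claw": 1},
  {"dx": 0, "dy": 0, "dz": 0.021, "turn": 0, "claw": 1},
  {"dx": 0, "dy": 0, "dz": 0, "turn": 0, "claw": 1},
  {"dx": 0, "dy": 0, "dz": 0, "turn": 0, "claw": 1},
  {"dx": 0, "dy": 0, "dz": 0, "turn": 0, "claw": 1},
])

```text
time_s: 18.92
tcp_pos: [470.8, -99.1, 88.2]
orientation: [0.658, 0.753, 0.0, 0.001]
force: [-0.1, -0.5, 0.5]
width: 85.5
```

Call:
drive_tool([
  {"dx": 0, "dy": 0, "dz": 0, "turn": -0.1, "claw": 0.45},
  {"dx": 0, "dy": 0, "dz": 0, "turn": 0, "claw": 0.45},
  {"dx": 0, "dy": 0, "dz": 0, "turn": 0, "claw": 0.45},
  {"dx": 0, "dy": 0, "dz": 0, "turn": 0, "claw": 0.2},
  {"dx": 0, "dy": 0, "dz": 0, "turn": 0, "claw": 0},
  {"dx": 0, "dy": 0, "dz": 0, "turn": 0, "claw": 0},
  {"dx": 0, "dy": 0, "dz": 0, "turn": 0, "claw": 0},
  {"dx": 0, "dy": 0, "dz": 0, "turn": 0, "claw": 0},
])

```text
time_s: 19.58
tcp_pos: [469.9, -98.8, 87.8]
orientation: [0.657, 0.754, -0.0, 0.0]
force: [-3.3, -0.2, 5.3]
width: 27.2
```

```bash
python3 - <<'E'
from h import *
to(*g2w(3,0),86)
E
```

```text
t 19.58 tcp [469.9 -98.8  87.8] yaw 97.88 F [-3.3 -0.2  5.3] M [ 0.02  0.22 -0.08] w 27.2 q6 -0.53
tool d (m) [-0.0006  0.0313  0.0019]
```

Call:
drive_tool([
  {"dx": 0, "dy": 0.004, "dz": -0.0005, "turn": 0, "claw": 0},
  {"dx": 0, "dy": 0.006, "dz": 0, "turn": 0, "claw": 0},
  {"dx": 0, "dy": 0.006, "dz": 0, "turn": 0, "claw": 0},
  {"dx": 0, "dy": 0.006, "dz": 0, "turn": 0, "claw": 0},
  {"dx": 0, "dy": 0.005, "dz": 0, "turn": 0, "claw": 0},
  {"dx": 0, "dy": 0, "dz": 0, "turn": 0, "claw": 0},
  {"dx": 0, "dy": 0, "dz": 0, "turn": 0, "claw": 0},
])

```text
time_s: 20.17
tcp_pos: [494.2, -95.3, 88.1]
orientation: [0.656, 0.754, -0.002, -0.002]
force: [-8.7, -0.9, 11.0]
width: 26.9
```

```bash
python3 - <<'E'
from h import *
to(*g2w(3,0),86)
E
```

```text
t 20.17 tcp [494.2 -95.3  88.1] yaw 97.94 F [-8.7 -0.9 11. ] M [-0.26  1.53 -0.04] w 26.9 q6 -0.5
tool d (m) [-0.0009  0.0067  0.002 ]
```

Call:
drive_tool([
  {"dx": 0, "dy": 0.001, "dz": -0.001, "turn": 0, "claw": 0},
  {"dx": 0, "dy": 0.002, "dz": 0, "turn": 0, "claw": 0},
  {"dx": 0, "dy": 0.002, "dz": 0, "turn": 0, "claw": 0},
  {"dx": 0, "dy": 0, "dz": 0, "turn": 0, "claw": 0},
  {"dx": 0, "dy": 0, "dz": 0, "turn": 0, "claw": 0},
])

```text
time_s: 20.58
tcp_pos: [499.9, -94.1, 88.0]
orientation: [0.657, 0.754, -0.001, -0.002]
force: [-5.4, -0.7, 2.6]
width: 26.9
```

Call:
drive_tool([
  {"dx": 0, "dy": 0.001, "dz": 0, "turn": 0, "claw": 0},
  {"dx": 0, "dy": 0.001, "dz": 0, "turn": 0, "claw": 0},
  {"dx": 0, "dy": 0, "dz": 0, "turn": 0, "claw": 0},
  {"dx": 0, "dy": 0, "dz": 0, "turn": 0, "claw": 0},
])

```text
time_s: 20.92
tcp_pos: [501.3, -93.9, 88.1]
orientation: [0.657, 0.754, -0.002, -0.002]
force: [-7.6, -1.0, 5.3]
width: 26.9
```

```bash
python3 - <<'E'
from h import *
to(*g2w(3,0),86)
a=get_image("side")[:,:,::-1]
cv2.imwrite("pics/side8.png",a)
f=lambda n:cv2.convertScaleAbs(cv2.resize(cv2.imread(f"pics/side{n}.png")[175:255,255:335],(400,400),interpolation=cv2.INTER_CUBIC),alpha=1.4)
cv2.imwrite("pics/z8.png",np.hstack([f(7),f(8)]))
E
```

```text
t 20.92 tcp [501.3 -93.9  88.1] yaw 97.92 F [-7.6 -1.   5.3] M [-0.26  1.32 -0.02] w 26.9 q6 -0.49
tool d (m) [-0.0012 -0.0005  0.0021]
```

View pics/z8.png

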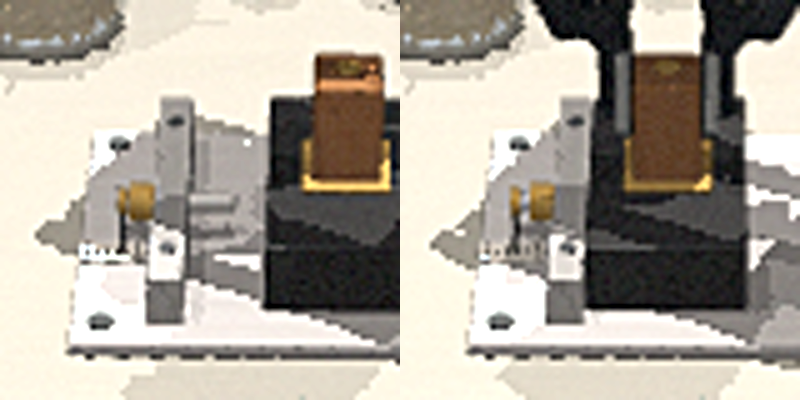

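It looks flush to about 1 mm, with the plunger in the deep channel: the pointer has only moved slightly, x≈121 to 115. I'll press on to seat it.

Call:
drive_tool([
  {"dx": 0, "dy": 0.001, "dz": -0.0005, "turn": 0, "claw": 0},
  {"dx": 0, "dy": 0.001, "dz": 0, "turn": 0, "claw": 0},
  {"dx": 0, "dy": 0, "dz": 0, "turn": 0, "claw": 0},
  {"dx": 0, "dy": 0, "dz": 0, "turn": 0, "claw": 0},
])

```text
time_s: 21.3
tcp_pos: [502.2, -93.8, 88.2]
orientation: [0.656, 0.754, -0.003, -0.003]
force: [-10.0, -3.3, 5.0]
width: 26.8
```

Call:
drive_tool([
  {"dx": 0, "dy": 0.001, "dz": -0.0005, "turn": 0, "claw": 0},
  {"dx": 0, "dy": 0.001, "dz": 0, "turn": 0, "claw": 0},
  {"dx": 0, "dy": 0, "dz": 0, "turn": 0, "claw": 0},
  {"dx": 0, "dy": 0, "dz": 0, "turn": 0, "claw": 0},
])

```text
time_s: 21.63
tcp_pos: [502.5, -93.7, 88.3]
orientation: [0.656, 0.755, -0.004, -0.005]
force: [-13.8, -3.6, 7.2]
width: 27.1
```

```bash
python3 - <<'E'
from h import *
pose()
E
```

```text
t 21.63 tcp [502.5 -93.7  88.3] yaw 97.98 F [-13.8  -3.6   7.2] M [-0.74  2.33  0.05] w 27.1 q6 -0.49
```

Call:
drive_tool([
  {"dx": 0, "dy": 0.001, "dz": -0.0005, "turn": 0, "claw": 0},
  {"dx": 0, "dy": 0.001, "dz": 0, "turn": 0, "claw": 0},
  {"dx": 0, "dy": 0, "dz": 0, "turn": 0, "claw": 0},
  {"dx": 0, "dy": 0, "dz": 0, "turn": 0, "claw": 0},
  {"dx": 0, "dy": 0, "dz": 0, "turn": 0, "claw": 0},
  {"dx": 0, "dy": 0, "dz": 0, "turn": 0, "claw": 0},
  {"dx": 0, "dy": 0, "dz": 0, "turn": 0, "claw": 0},
])

```text
time_s: 22.22
tcp_pos: [502.8, -93.7, 88.4]
orientation: [0.656, 0.755, -0.006, -0.006]
force: [-17.2, -4.4, 8.2]
width: 27.2
```

Call:
drive_tool([
  {"dx": 0, "dy": -0.002, "dz": 0, "turn": 0, "claw": 0},
  {"dx": 0, "dy": -0.001, "dz": 0, "turn": 0, "claw": 0},
  {"dx": 0, "dy": 0, "dz": 0, "turn": 0, "claw": 0},
])

```text
time_s: 22.47
tcp_pos: [502.3, -93.7, 88.3]
orientation: [0.656, 0.754, -0.003, -0.004]
force: [-8.7, -3.1, -0.0]
width: 26.9
```

```bash
python3 - <<'E'
from h import *
pose()
E
```

```text
t 22.47 tcp [502.3 -93.7  88.3] yaw 97.96 F [-8.7 -3.1 -0. ] M [-0.67  1.59  0.1 ] w 26.9 q6 -0.49
```

Now release, then look before going up (the open fingers straddle the handle).

Call:
drive_tool([
  {"dx": 0, "dy": 0, "dz": 0, "turn": 0, "claw": 0.45},
  {"dx": 0, "dy": -0.001, "dz": 0, "turn": 0, "claw": 0.6},
  {"dx": 0, "dy": -0.001, "dz": 0, "turn": 0, "claw": 0.8},
  {"dx": 0, "dy": 0, "dz": 0, "turn": 0, "claw": 0.8},
  {"dx": 0, "dy": 0, "dz": 0, "turn": 0, "claw": 0.8},
  {"dx": 0, "dy": 0, "dz": 0, "turn": 0, "claw": 0.8},
])

```text
time_s: 22.97
tcp_pos: [505.0, -93.9, 90.4]
orientation: [0.657, 0.754, 0.0, 0.001]
force: [0.4, -0.2, -0.7]
width: 68.3
```

```bash
python3 - <<'E'
from h import *
pose()
a=get_image("side")[:,:,::-1]
cv2.imwrite("pics/side9.png",a)
f=lambda n:cv2.convertScaleAbs(cv2.resize(cv2.imread(f"pics/side{n}.png")[185:255,260:330],(400,400),interpolation=cv2.INTER_CUBIC),alpha=1.4)
cv2.imwrite("pics/z9.png",np.hstack([f(0),f(9)]))
E
```

```text
t 22.97 tcp [505.  -93.9  90.4] yaw 97.9 F [ 0.4 -0.2 -0.7] M [-0.02  0.04  0.02] w 68.3 q6 -0.49
```

View pics/z9.png

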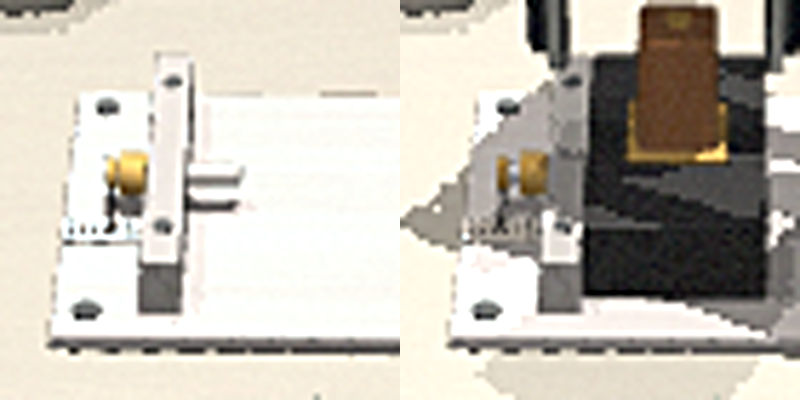

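The block stands released, flush at both bar ends. The pointer moved about 1.6–1.9 px (roughly 4 mm), which matches the deep channel. I'll retract up and aside, then check numerically.

Call:
drive_tool([
  {"dx": 0, "dy": 0, "dz": -0.02, "turn": 0, "claw": 0.8},
  {"dx": 0, "dy": 0, "dz": -0.03, "turn": 0, "claw": 0.8},
  {"dx": 0, "dy": 0, "dz": -0.03, "turn": 0, "claw": 0.8},
  {"dx": 0, "dy": 0, "dz": -0.03, "turn": 0, "claw": 0.8},
  {"dx": 0.03, "dy": 0, "dz": -0.02, "turn": 0, "claw": 0.8},
  {"dx": 0.035, "dy": 0, "dz": 0, "turn": 0, "claw": 0.8},
  {"dx": 0.035, "dy": 0, "dz": 0, "turn": 0, "claw": 0.8},
  {"dx": 0.035, "dy": 0, "dz": 0, "turn": 0, "claw": 0.8},
])

```text
time_s: 23.68
tcp_pos: [486.1, 41.0, 221.1]
orientation: [0.657, 0.754, 0.001, 0.001]
force: [0.2, 0.5, 0.3]
width: 68.2
```

Call:
drive_tool([
  {"dx": 0.035, "dy": 0, "dz": 0, "turn": 0, "claw": 0.8},
  {"dx": 0.035, "dy": 0, "dz": 0, "turn": 0, "claw": 0.8},
  {"dx": 0.035, "dy": 0, "dz": 0, "turn": 0, "claw": 0.8},
  {"dx": 0.035, "dy": 0, "dz": 0, "turn": 0, "claw": 0.8},
  {"dx": 0.03, "dy": 0, "dz": 0, "turn": 0, "claw": 0.8},
  {"dx": 0.02, "dy": 0, "dz": 0, "turn": 0, "claw": 0.8},
  {"dx": 0, "dy": 0, "dz": 0, "turn": 0, "claw": 0.8},
  {"dx": 0, "dy": 0, "dz": 0, "turn": 0, "claw": 0.8},
])

```text
time_s: 24.35
tcp_pos: [459.6, 228.8, 220.1]
orientation: [0.656, 0.755, -0.0, 0.0]
force: [0.1, 0.1, 0.3]
width: 68.6
```

```bash
python3 - <<'E'
from h import *
pose()
R=np.array([[np.cos(GA),np.sin(GA)],[-np.sin(GA),np.cos(GA)]])
for n in("side","top"):
    im=get_image(n)[:,:,::-1].copy(); cv2.imwrite(f"pics/{n}10.png",im)
    g=cv2.cvtColor(im,cv2.COLOR_BGR2GRAY).astype(np.float32)
    for y in(-48,-35,-25,25,35,48):   # front top edge profile, bar side, z=40
        xs=np.arange(20,50,.5); p=proj(n,[[*g2w(x,y),40] for x in xs]).astype(np.float32)
        v=cv2.remap(g,p[:,:1],p[:,1:],cv2.INTER_LINEAR)[:,0]; d=np.diff(cv2.GaussianBlur(v.reshape(-1,1),(1,5),0)[:,0])
        print(n,y,"edge x at z40:",xs[d.argmax()],round(float(d.max()),1))
s0=cv2.imread("pics/side0.png");
for n in(0,10):
    im=cv2.imread(f"pics/side{n}.png")[208:222,262:293]; h=cv2.cvtColor(im,cv2.COLOR_BGR2HSV); m=(h[:,:,0]>8)&(h[:,:,0]<28)&(h[:,:,1]>120)
    print("collar min u",n,np.nonzero(m)[1].min()+262)
E
```

```text
t 24.35 tcp [459.6 228.8 220.1] yaw 98.04 F [0.1 0.1 0.3] M [ 0.   -0.01 -0.07] w 68.6 q6 0.15
side -48 edge x at z40: 41.5 1.2
side -35 edge x at z40: 37.0 2.3
side -25 edge x at z40: 43.0 1.9
side 25 edge x at z40: 36.5 34.3
side 35 edge x at z40: 36.5 41.7
side 48 edge x at z40: 35.5 38.1
top -48 edge x at z40: 34.5 11.0
top -35 edge x at z40: 34.5 11.5
top -25 edge x at z40: 34.0 12.1
top 25 edge x at z40: 35.0 10.6
top 35 edge x at z40: 34.5 12.0
top 48 edge x at z40: 34.0 9.1
collar min u 0 279
collar min u 10 281
```

```bash
python3 - <<'E'
import cv2,numpy as np
for n in(0,4,9,10):
    im=cv2.imread(f"pics/side{n}.png").astype(int); 
    b=(im[:,:,2]-im[:,:,0])[213:217,268:290].mean(0); print(n,b.astype(int).tolist(), im[222:227,268:290].sum(2).min(0).tolist())
E
```

```text
0 [19, 19, 19, 20, 3, 0, 1, 1, 1, -2, 19, 96, 50, 87, 85, 86, 91, 45, 2, 8, 10, 11] [499, 497, 411, 416, 213, 562, 205, 559, 206, 578, 170, 26, 358, 233, 233, 163, 192, 515, 446, 203, 216, 144]
4 [19, 19, 19, 15, 34, 76, 25, 1, 5, 7, 6, 3, 0, 75, 69, 68, 74, 49, 0, 3, 7, 7] [321, 312, 258, 340, 188, 48, 227, 281, 208, 271, 214, 392, 266, 286, 230, 194, 239, 508, 479, 183, 185, 126]
9 [19, 19, 16, 16, 9, 5, 7, 7, 1, 70, 57, 0, -1, 75, 70, 67, 60, 38, 0, 2, 6, 5] [329, 321, 271, 336, 209, 320, 156, 323, 144, 49, 126, 232, 253, 298, 167, 212, 191, 521, 490, 183, 189, 119]
10 [-2, -2, -4, -1, -3, 0, -3, -3, -1, -4, -1, -3, -4, -6, 9, 58, 95, 52, 3, 7, 10, 10] [48, 55, 38, 38, 32, 34, 39, 38, 9, 46, 288, 656, 359, 251, 279, 181, 232, 570, 495, 234, 233, 175]
```

In the final side image the retracted gripper hides the pointer. The earlier readings stand: collar shift 6.4 px ≈ 13.3 mm (shallow) and 1.85 px ≈ 3.9 mm (deep).

```bash
python3 -c "
from rig import *
print(sign_off())"
```

```text
the job is handed in; nothing more can be done
None
```

Both channels were checked in the order asked, and the job was handed in at about 24.5 s with the gripper clear of everything. The block is standing released on the plate, its deep-channel face against the bar.

| Face | Pointer travel from the side images | Expected | How it stood |
|---|---|---|---|
| Shallow channel | about 13.3 mm | 13 mm | Held over 1 s at about 13 N; the pointer looked unchanged after about 1.3 s more standing released |
| Deep channel | about 3.9 mm | 4 mm | Left standing, released |

- **Flushness:** the last top picture put the deep face's edge at 34–35 mm in the gauge's frame at six points along the bar, against the bar's 35 mm. That is even to about 1 mm. The shallow face was judged flush by eye in the side pictures.
- **Went wrong once:** on the first push of the deep face the block tipped and slid in the grip. I released it, it settled flat on the plate, and I regripped it with the jaws turned 90° before pushing again. The wrist force reached about 33 N in that moment.
- **Not confirmed:** in the final side picture the retracted gripper hid the pointer and made the far-end edge unreadable. The deep reading therefore comes from the picture taken just after release. The bystanders were not checked at the end; no move was planned near them.

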